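# Stand the spare fuses on their rail in order of length

### The job

Set the four spare cartridge fuses upright on the four pads of the rail board, one on the middle of each pad, in order of length: the longest on the pad next to the bookend, then ever shorter, with the shortest farthest from the bookend. Do not let any fuse fall over on the way.

Things in the scene. Friction and masses are not known exactly. Their poses are not given: they have to be found in the camera images.
- fuse_146: Loose cartridge fuse standing upright on the desk: the longest and thickest; a plain round cylinder 41 mm in diameter and 146 mm tall, copper caps, tan and white tube, at most 0.5 kg. Origin: centre of its underside; z runs up its axis.
- fuse_117: Loose cartridge fuse standing upright on the desk: the second longest; a plain round cylinder 29 mm in diameter and 117 mm tall, copper caps, tan and white tube, at most 0.5 kg. Origin: centre of its underside; z runs up its axis.
- fuse_88: Loose cartridge fuse standing upright on the desk: the third longest, the thinnest; a plain round cylinder 22 mm in diameter and 88 mm tall, copper caps, tan and white tube, at most 0.5 kg. Origin: centre of its underside; z runs up its axis.
- fuse_60: Loose cartridge fuse standing upright on the desk: the shortest, thicker than the 88 mm one; a plain round cylinder 27 mm in diameter and 60 mm tall, copper caps, tan and white tube, at most 0.5 kg. Origin: centre of its underside; z runs up its axis.
- pad_0: One of four identical round black rubber pads, 54 mm across, fixed in a straight row on the plywood rail board, 75 to 105 mm from centre to centre; the row is turned up to 0.18 rad from the y axis. Names are shuffled: the number says nothing of the place in the row. Origin: centre of its underside, 12 mm above the desk; its upper face is 15 mm above the desk.
- pad_1: One of four identical round black rubber pads, 54 mm across, fixed in a straight row on the plywood rail board, 75 to 105 mm from centre to centre; the row is turned up to 0.18 rad from the y axis. Names are shuffled: the number says nothing of the place in the row. Origin: centre of its underside, 12 mm above the desk; its upper face is 15 mm above the desk.
- pad_2: One of four identical round black rubber pads, 54 mm across, fixed in a straight row on the plywood rail board, 75 to 105 mm from centre to centre; the row is turned up to 0.18 rad from the y axis. Names are shuffled: the number says nothing of the place in the row. Origin: centre of its underside, 12 mm above the desk; its upper face is 15 mm above the desk.
- pad_3: One of four identical round black rubber pads, 54 mm across, fixed in a straight row on the plywood rail board, 75 to 105 mm from centre to centre; the row is turned up to 0.18 rad from the y axis. Names are shuffled: the number says nothing of the place in the row. Origin: centre of its underside, 12 mm above the desk; its upper face is 15 mm above the desk.
- bookend: Dark steel bookend fixed on the board at either end of the row of pads, in line, about 87 mm beyond the end pad: base 90 x 66 x 3 mm, plate across the row 4 mm thick, 110 mm high, 90 mm wide. Origin: centre of its underside, 12 mm above the desk. A flat box lies at the other end; a lip 22 mm high above the desk runs along the far edge of the board, 55 mm behind the row.

How it is judged (in metres and radians):
At the end, for the whole second after the job is handed in: Counting from the bookend, the pads carry the 146, 117, 88 and 60 mm fuse in this order; each stands upright (within 0.1 rad) on its pad, its centre within 14 mm of the pad's centre, released and at rest ((horizontal distance between fuse_146 and pad_0 below 0.014 m or horizontal distance between fuse_146 and pad_1 below 0.014 m or horizontal distance between fuse_146 and pad_2 below 0.014 m or horizontal distance between fuse_146 and pad_3 below 0.014 m) and horizontal distance between fuse_146 and bookend between 0.052 and 0.122 m and height (world z) of fuse_146 between 0.011 and 0.019 m and angle between each of fuse_146, fuse_117, fuse_88, fuse_60's own z axis and vertical below 0.1 rad and linear speed of each of fuse_146, fuse_117, fuse_88, fuse_60 below 0.02 m/s and (horizontal distance between fuse_117 and pad_0 below 0.014 m or horizontal distance between fuse_117 and pad_1 below 0.014 m or horizontal distance between fuse_117 and pad_2 below 0.014 m or horizontal distance between fuse_117 and pad_3 below 0.014 m) and horizontal distance between fuse_117 and bookend between 0.142 and 0.212 m and height (world z) of fuse_117 between 0.011 and 0.019 m and (horizontal distance between fuse_88 and pad_0 below 0.014 m or horizontal distance between fuse_88 and pad_1 below 0.014 m or horizontal distance between fuse_88 and pad_2 below 0.014 m or horizontal distance between fuse_88 and pad_3 below 0.014 m) and horizontal distance between fuse_88 and bookend between 0.232 and 0.302 m and height (world z) of fuse_88 between 0.011 and 0.019 m and (horizontal distance between fuse_60 and pad_0 below 0.014 m or horizontal distance between fuse_60 and pad_1 below 0.014 m or horizontal distance between fuse_60 and pad_2 below 0.014 m or horizontal distance between fuse_60 and pad_3 below 0.014 m) and horizontal distance between fuse_60 and bookend between 0.322 and 0.392 m and height (world z) of fuse_60 between 0.011 and 0.019 m); the robot touches nothing.
It fails at once if a fuse falls over (tilts by more than 0.8 rad) (angle between any of fuse_146, fuse_117, fuse_88, fuse_60's own z axis and vertical above 0.8 rad).
It also fails if it takes over 128 s, if anything falls off the work surface, if the arm or the gripper's body presses on something with over 40 N, if the wrist force passes 120 N, or if a joint passes its speed limit or range.

### The arm

A 6-joint arm with a two-finger parallel gripper is mounted at the origin on the work surface. World frame = base frame: x ahead of the robot, y to its left, z up, the work surface at z = 0. Lengths are in m, angles in degrees, forces in N, time in s.
With the tool pointing down it reaches from about 0.375 to 0.975 m from the base axis. Payload 3.8 kg.
Tool frame: the origin (TCP) lies at the very end of the fingers, on their centre line; the grasp point (between the pads) lies 19 mm behind it (ctrl.grasp_offset is the distance from the TCP to the grasp point, in m); z points along the fingers, y is the line along which they close (so a half turn about z gives the same grasp; the last joint's range is limited). The gripper opens to 88 mm and grips with 3 to 60 N. Pads are 18 mm wide; open, the fingers measure 123 mm over their backs; the gripper's body (75 mm by 187 mm) begins 45 mm behind the grasp point.
Start: joints at [73.917, 15.12, 91.902, -0, 72.978, -2.114], TCP at [0.163, 0.655, 0.239] pointing down, gripper open.
Joint ranges: [-150.88, 150.88], [-54.13, 125.18], [17.81, 147.31], [-75.09, 255.09], [0, 152.58], [-146.25, 146.25]. Speed limits (degrees/s): [147.25, 147.25, 180, 180, 180, 180].

### API

Orientations are given as [roll, pitch, yaw] about the fixed x, y, z axes, in that order (R = Rz(yaw) Ry(pitch) Rx(roll)).
In Python, from workcell import ctrl gives the robot as it stands. The module is installed in compiled form; this text tells all that it offers.
- The arm moves only by the tool servo_tool, never from a script. Its argument "rows" is one flat list of numbers, 5 for each row, row after row: the shift along the world's x, y, z each as a share of 50 cm, from -1 to 1, then the turn about the world's z as a share of 90 degrees, from -1 to 1, then the gripper's target within -1 to 1 (shut at 1, half-way at 0, fully open at -1). In form: [tx, ty, tz, roll, gripper, tx, ty, tz, roll, gripper, ...]. A call has 1 to 12 rows; each row is the pose to reach, as a shift and turn from the pose commanded when the call began; what a row does not reach only later rows make up. A row lasts 1/8 s, in which the tool goes at most 62.5 mm and 10.7 degrees, less where a joint would pass 70% of its speed; a pose out of reach is approached as far as the arm can. A call with a number of a shift or a turn outside -1 to 1 is refused whole. A call with a gripper value outside its range is refused whole. The fingers move at their own pace and stop on an object; the grip force is fixed at half the most. Time passes only in rows, so rows that repeat a pose let the fingers close. It gives the time, the measured TCP pose, the force, the opening and the grip force at its end, in the units of the state.
- ctrl.observe(): the state, without advancing time (a new reading comes with each control period).
- ctrl.snapshot(name): name is "side" or "top"; returns a dict with "frame" (400x640x3 uint8, blue, green, red), "intrinsics" (3x3 intrinsics, pixels), "extrinsics" (4x4, takes a point from world to camera coordinates). Camera axes: x right, y down, z forward; pixel columns grow to the right and rows downward; lengths in m; the calibration is good to about 2 mm. A picture is of the moment at which its call begins. There is no depth.
- ctrl.sign_off(): hands the job in; it is judged then, once.
Trained networks look in the newest picture that a camera, given by its name, has taken for a name from the list of things; names that differ only in an ending like _2 or _b are one class to them, and where a whole thing is asked for, a point or a joint stands for the part that bears it (a point fixed in the world has none). Each returns a list of dicts, best first, with "conf" (0 to 1); they miss things now and then, are a little off and sometimes report something else, mostly with a low value. They report only what shows in the picture. A call takes as long as a camera call.
- ctrl.masks_of(camera, label): "mask" (400x640 bool, what is visible of it) and "extent" ([centre column, centre row, width, height] in pixels, round what is visible of it).
The state is a dict: "t": time; "joints": joint angles; "joint_velocities": joint speeds; "joint_efforts": joint torques, N m; "eef_pos": TCP position; "tool_rot": TCP orientation; "ft_force": force on the tool from outside, world axes, zero at the start; "ft_torque": the same for the moment, N m; "opening": opening from 0.0 (shut) to 1.0 (fully open); "gripper_force": force on a finger pad.
Only numpy, scipy, OpenCV 4.12 (cv2) and the standard library are available. Lean on these libraries where they do the work, as an engineer would, in place of code of your own. Each camera call takes 0.05 s, during which the arm holds its last target. There are 200 camera calls.

## Working session

There is one attempt and no reset: what is moved stays moved. The work goes in short steps, Python scripts to look and compute and a tool call to move; the robot and the scene stay as the last step left them, time stands still between calls to the robot, and variables do not carry over. Pictures are saved under pics/ and viewed, at most 14 in all, crops included, and the job is handed in when it is done.

Besides the shell and the picture viewer there is one more tool, called after ">>>" as name(argument=value, ...) on one line, values as JSON. servo_tool: Moves the arm, as the interface text tells. Shift numbers are shares of 50 cm and turn numbers shares of 90 degrees, none past 1 either way. Its arguments: {"type":"object","properties":{"rows":{"type":"array"}},"required":["rows"]}

```bash
mkdir -p pics; cat > h.py <<'E'
from workcell import ctrl
import numpy as np, cv2
def snap(c,name=None):
    s=ctrl.snapshot(c)
    if name: cv2.imwrite(f'pics/{name}.png',s['frame'])
    return s
def ray(s,u,v,z):
    K=np.array(s['intrinsics']);T=np.array(s['extrinsics']);R=T[:3,:3];t=T[:3,3]
    c=-R.T@t; d=R.T@np.linalg.solve(K,[u,v,1.0]); return c+d*(z-c[2])/d[2]
def proj(s,p):
    K=np.array(s['intrinsics']);T=np.array(s['extrinsics']);q=K@(T[:3,:3]@np.array(p)+T[:3,3]);return q[:2]/q[2]
E
python3 - <<'E'
from h import *
for c in('top','side'):
    s=snap(c,c+'0');T=np.array(s['extrinsics']);print(c,(-T[:3,:3].T@T[:3,3]).round(3),T[:3,:3].round(2).tolist(),np.array(s['intrinsics']).round(0).tolist())
    for l in('fuse_146','fuse_117','fuse_88','fuse_60','pad_0','bookend'):
        for m in ctrl.masks_of(c,l)[:5]: print(l,round(m['conf'],2),np.round(m['extent'],1),ray(s,*m['extent'][:2],0.015).round(3))
print(ctrl.observe())
E
```

```text
top [ 0.396 -0.012  1.071] [[-0.0, -1.0, -0.0], [-0.99, 0.0, -0.14], [0.14, 0.0, -0.99]] [[439.0, 0.0, 313.0], [0.0, 439.0, 202.0], [0.0, 0.0, 1.0]]
fuse_146 0.65 [234.4 244.6  30.1  22.1] [0.448 0.178 0.015]
fuse_146 0.57 [434.6 248.2  24.3  13.5] [ 0.438 -0.301  0.015]
fuse_146 0.46 [386.6 245.6  13.3  15.2] [ 0.444 -0.187  0.015]
fuse_117 0.65 [234.4 244.6  30.1  22.1] [0.448 0.178 0.015]
fuse_117 0.57 [434.6 248.2  24.3  13.5] [ 0.438 -0.301  0.015]
fuse_117 0.46 [386.6 245.6  13.3  15.2] [ 0.444 -0.187  0.015]
fuse_88 0.65 [234.4 244.6  30.1  22.1] [0.448 0.178 0.015]
fuse_88 0.57 [434.6 248.2  24.3  13.5] [ 0.438 -0.301  0.015]
fuse_88 0.46 [386.6 245.6  13.3  15.2] [ 0.444 -0.187  0.015]
fuse_60 0.65 [234.4 244.6  30.1  22.1] [0.448 0.178 0.015]
fuse_60 0.57 [434.6 248.2  24.3  13.5] [ 0.438 -0.301  0.015]
fuse_60 0.46 [386.6 245.6  13.3  15.2] [ 0.444 -0.187  0.015]
pad_0 0.75 [363.4 169.8  23.1  20.5] [ 0.63  -0.135  0.015]
pad_0 0.69 [323.  173.9  21.3  15.9] [ 0.62  -0.036  0.015]
pad_0 0.66 [252.7 181.6  21.9  21.1] [0.602 0.136 0.015]
pad_0 0.64 [291.  178.4  19.6  20.4]
[... 1444 characters left out ...]
96  0.015]
{'t': 0.7, 'joints': array([ 7.39161590e+01,  1.51166325e+01,  9.19029861e+01,  9.43319726e-05,
        7.29796999e+01, -2.11370289e+00]), 'joint_velocities': array([ 0.07042232, -0.08340141,  0.03416195, -0.0019925 ,  0.10272215,
        0.05343245]), 'joint_efforts': array([ 2.47931981e-03, -5.01833403e+01, -3.57154977e+01,  7.29511329e-02,
        1.78722030e-02, -1.08555102e-05]), 'eef_pos': array([0.16294539, 0.65501516, 0.23874431]), 'tool_rot': array([ 1.79999316e+02, -6.50037996e-05,  1.66029834e+02]), 'ft_force': array([ 0.150651  , -0.56001159, -0.17251952]), 'ft_torque': array([-0.0045244 , -0.01622374,  0.00065445]), 'gripper_force': 0.0, 'opening': 0.9999711391820826}
```

View pics/top0.png

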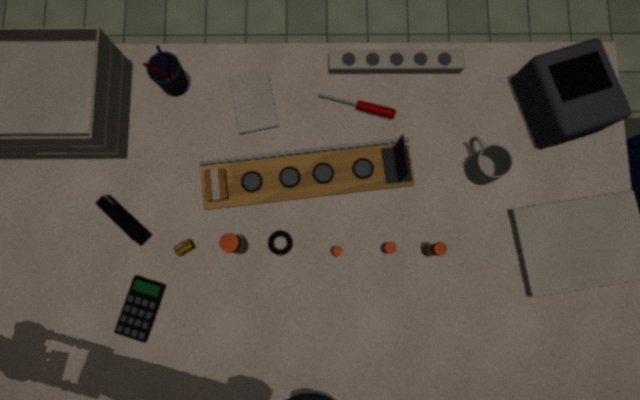

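View pics/side0.png

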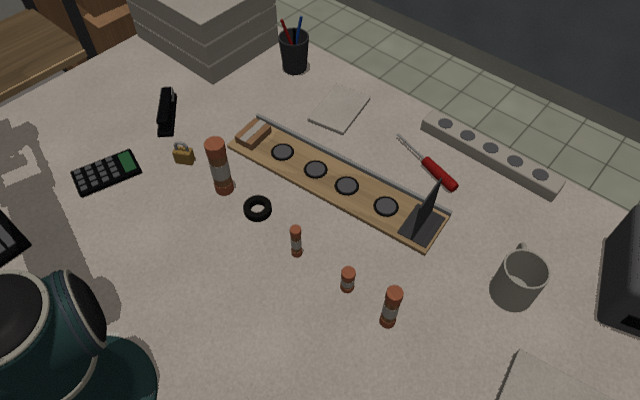

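The top view shows the pads in a row at pixels (252,182), (291,178), (323,174) and (363,170), with the bookend at right (398,161). The side view shows the fuses: 146 at (219,165), 88 at (296,242), 60 at (347,279) and 117 at (391,307). I'll refine these by matching silhouettes.

```bash
cat >> h.py <<'E'
from scipy.optimize import least_squares
def box(s,x,y,z,r,h):
    a=np.linspace(0,2*np.pi,40)
    p=np.array([proj(s,[x+r*np.cos(t),y+r*np.sin(t),zz]) for t in a for zz in(z,z+h)])
    lo,hi=p.min(0),p.max(0); return np.r_[(lo+hi)/2,hi-lo]
def fit(s,e,x0,z,r,h):
    q=least_squares(lambda p:(box(s,p[0],p[1],z,r,h)-e)[:2],x0[:2]).x
    return q,(box(s,*q,z,r,h)-e)[2:]
D={146:.0205,117:.0145,88:.011,60:.0135}
def fuses(c,z,s=None):
    s=s or snap(c); out=[]
    for m in ctrl.masks_of(c,'fuse_146'):
        e=np.array(m['extent']);b=[]
        for L,r in D.items():
            q,d=fit(s,e,ray(s,e[0],e[1],z+L/2000),z,r,L/1000); b.append((np.abs(d).sum(),L,q.round(4),d.round(1)))
        out.append((round(m['conf'],2),sorted(b,key=lambda t:t[0])[:2]))
    return out
E
python3 - <<'E'
from h import *
for c in('side','top'):
    print(c)
    s=snap(c)
    for o in fuses(c,0,s): print(o)
    for m in ctrl.masks_of(c,'pad_0'):
        e=m['extent']; print(fit(s,np.array(e),ray(s,e[0],e[1],.015),.012,.027,.003),m['conf'])
# top view orange caps
s=snap('top');hsv=cv2.cvtColor(s['frame'],cv2.COLOR_BGR2HSV)
m=cv2.inRange(hsv,(3,140,90),(14,255,255));n,_,st,ce=cv2.connectedComponentsWithStats(m)
for i in range(1,n):
    if st[i,4]>30: print(st[i],ce[i].round(1),[(L,ray(s,*ce[i],L/1000).round(4)[:2]) for L in D])
E
```

```text
side
(0.88, [(np.float64(5.452824835450123), 117, array([ 0.4342, -0.2863]), array([ 5. , -0.4])), (np.float64(13.518372424614675), 88, array([ 0.4419, -0.2835]), array([ -1.4, -12.1]))])
(0.73, [(np.float64(2.507417407771591), 88, array([ 0.4309, -0.0664]), array([-1.2,  1.4])), (np.float64(5.4950032361227485), 60, array([ 0.4375, -0.0594]), array([ 0.7, -4.8]))])
(0.71, [(np.float64(4.22537846332456), 146, array([0.4462, 0.1718]), array([1.2, 3. ])), (np.float64(18.520392557784035), 117, array([0.4536, 0.1847]), array([ -7.2, -11.4]))])
(array([ 0.62960124, -0.03187091]), array([0.00160847, 0.61046267])) 0.93
(array([ 0.63616192, -0.13257108]), array([-1.09795336,  3.80154591])) 0.77
(array([0.60408883, 0.14239232]), array([-0.79195804,  1.30699349])) 0.69
(array([0.6132668 , 0.04524488]), array([-3.11122406,  0.70584753])) 0.67
top
(0.92, [(np.float64(7.021963485730467), 146, array([0.4459, 0.1692]), array([6.5, 0.5])), (np.float64(7.1238939235018535), 117, array([0.4474, 0.173 ]), array([-1.5, -5.7]))])
(0.64, [(np.float64(2.0342561263392387), 60, array([ 0.4375, -0.1854]), array
[... 718 characters left out ...]
rray([0.5727, 0.2349]))]
[220 233  18  19 265] [228.5 242.3] [(146, array([0.4466, 0.1667])), (117, array([0.4482, 0.1723])), (88, array([0.4498, 0.1779])), (60, array([0.4513, 0.1833]))]
[385 242  11  11  92] [390.1 247.1] [(146, array([ 0.4353, -0.1722])), (117, array([ 0.4366, -0.1772])), (88, array([ 0.4378, -0.1823])), (60, array([ 0.439 , -0.1871]))]
[435 243  12  12 118] [440.3 248.4] [(146, array([ 0.4322, -0.2774])), (117, array([ 0.4333, -0.2857])), (88, array([ 0.4344, -0.294 ])), (60, array([ 0.4355, -0.302 ]))]
[333 247   9   9  61] [337.  250.6] [(146, array([ 0.4284, -0.061 ])), (117, array([ 0.4294, -0.0626])), (88, array([ 0.4304, -0.0641])), (60, array([ 0.4314, -0.0656]))]
```

>>> servo_tool(rows=[0.566,-0.972,0,-0.78,-1,0.566,-0.972,0,-0.78,-1,0.566,-0.972,0,-0.78,-1,0.566,-0.972,0,-0.78,-1,0.566,-0.972,0,-0.78,-1,0.566,-0.972,0,-0.78,-1,0.566,-0.972,0,-0.78,-1,0.566,-0.972,0,-0.78,-1,0.566,-0.972,0,-0.78,-1,0.566,-0.972,0,-0.78,-1,0.566,-0.972,0,-0.78,-1,0.566,-0.972,0,-0.78,-1])

```text
t: 2.55
eef_pos: [0.4453, 0.1702, 0.2387]
tool_rot: [-180.0, -0.0, 95.9]
ft_force: [-0.2, 0.1, 0.3]
opening: 1.002
gripper_force: 0.0
```

```bash
python3 - <<'E'
from h import *
o=ctrl.observe();print(o['t'],o['eef_pos'],o['tool_rot'],o['joints'].round(1))
s=snap('side','side1');t=snap('top')
# pads by dark threshold around the estimates
for c,s in(('side',s),('top',t)):
    g=cv2.cvtColor(s['frame'],cv2.COLOR_BGR2HSV)
    for p in((.631,-.135),(.623,-.034),(.611,.044),(.602,.137)):
        u,v=proj(s,[*p,.015]).round().astype(int); w=g[v-16:v+17,u-18:u+19]
        m=(w[...,1]<90).astype(np.uint8); n,l,st,ce=cv2.connectedComponentsWithStats(m); i=l[16,18]
        e=np.r_[u-18+st[i,0]+(st[i,2]-1)/2,v-16+st[i,1]+(st[i,3]-1)/2,st[i,2:4]]
        print(c,i,st[i],ray(s,u-18+ce[i][0],v-16+ce[i][1],.015).round(4),fit(s,e,p,.012,.027,.003))
E
```

```text
2.55 [0.44528119 0.1702433  0.23866538] [-1.79984226e+02 -2.08212650e-02  9.59432762e+01] [ 17.9  -6.8 115.3   0.   71.5  12. ]
side 2 [  7   5  25  20 379] [ 0.6346 -0.1329  0.015 ] (array([ 0.63566428, -0.13320115]), array([0.81452647, 1.32022568]))
side 2 [  7   8  24  18 342] [ 0.6233 -0.0353  0.015 ] (array([ 0.62472538, -0.03444727]), array([0.77411167, 2.02473079]))
side 2 [  7   7  23  17 311] [0.6139 0.0469 0.015 ] (array([0.61489084, 0.0487779 ]), array([1.041149  , 2.03507824]))
side 2 [  6   8  23  16 291] [0.6031 0.1396 0.015 ] (array([0.60447331, 0.14147995]), array([0.41043618, 2.01280148]))
top 1 [  8   6  20  19 282] [ 0.6344 -0.1329  0.015 ] (array([ 0.6349443 , -0.13287164]), array([2.06989971, 2.71282779]))
top 1 [ 10   7  19  19 284] [ 0.6232 -0.0354  0.015 ] (array([ 0.62277582, -0.03563223]), array([2.99987736, 2.76905829]))
top 1 [  7   6  20  19 284] [0.6136 0.0471 0.015 ] (array([0.61308656, 0.04653759]), array([2.06322373, 2.81398871]))
top 1 [  8   7  19  19 286] [0.6028 0.1399 0.015 ] (array([0.60346978, 0.14082136]), array([3.1956141 , 2.85868429]))
```

View pics/side1.png

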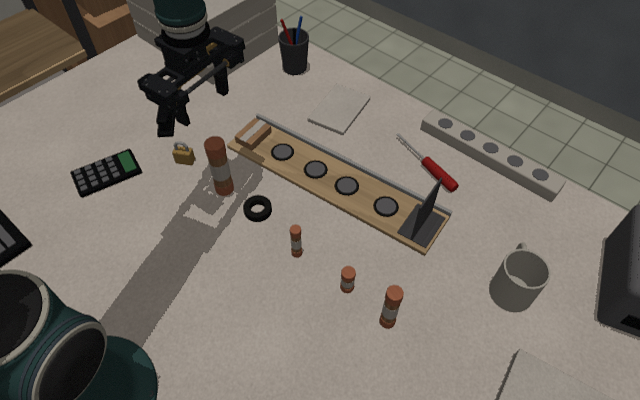

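Both cameras agree on the pads: A(.6345,-.133), B(.6233,-.035), C(.6138,.047) and D(.603,.140). The gripper is above fuse_146 at pixel (219,165).

>>> servo_tool(rows=[0,0,-0.1,0,-1,0,0,-0.2,0,-1,0,0,-0.27,0,-1,0,0,-0.294,0,-1,0,0,-0.294,0,-1,0,0,-0.294,0,0,0,0,-0.294,0,1,0,0,-0.294,0,1,0,0,-0.294,0,1,0,0,-0.294,0,1,0,0,-0.294,0,1])

```text
t: 4.03
eef_pos: [0.4462, 0.169, 0.0918]
tool_rot: [180.0, -0.0, 95.8]
ft_force: [0.1, -0.9, 1.7]
opening: 0.459
gripper_force: 30.0
```

>>> servo_tool(rows=[0,0,0.05,0,1,0,0,0.12,0,1,0.02,-0.03,0.14,0,1,0.06,-0.095,0.14,0,1,0.115,-0.185,0.14,0,1,0.175,-0.28,0.14,0,1,0.235,-0.375,0.14,0,1,0.29,-0.465,0.14,0,1,0.335,-0.54,0.14,0,1,0.365,-0.585,0.14,0,1,0.377,-0.604,0.14,0,1,0.377,-0.604,0.14,0,1])

```text
t: 5.52
eef_pos: [0.6337, -0.1335, 0.1603]
tool_rot: [-179.9, -0.1, 95.8]
ft_force: [-0.2, 0.5, -3.4]
opening: 0.456
gripper_force: 30.0
```

```bash
python3 - <<'E'
from h import *
s=snap('side','side2');t=snap('top','top2')
for o in fuses('side',.073,s)+fuses('top',.073,t): print(o[0],o[1][0])
E
python3 -c "
import cv2,numpy as np
a=cv2.imread('pics/side2.png')[60:320,180:500];b=cv2.imread('pics/top2.png')[90:350,200:520]
cv2.imwrite('pics/c2.png',np.hstack([a,b]))"
```

```text
0.89 (np.float64(8.680121393135131), 88, array([ 0.4065, -0.2961]), array([-4.2, -4.5]))
0.86 (np.float64(7.842203674618396), 88, array([ 0.6268, -0.1386]), array([-7.5, -0.3]))
0.83 (np.float64(2.765544881538986), 88, array([ 0.3978, -0.098 ]), array([-0.8,  2. ]))
0.78 (np.float64(7.491358440268312), 60, array([ 0.4096, -0.2073]), array([2.7, 4.8]))
0.7 (np.float64(5.934489895381688), 117, array([ 0.4303, -0.27  ]), array([ 5.6, -0.3]))
```

View pics/c2.png

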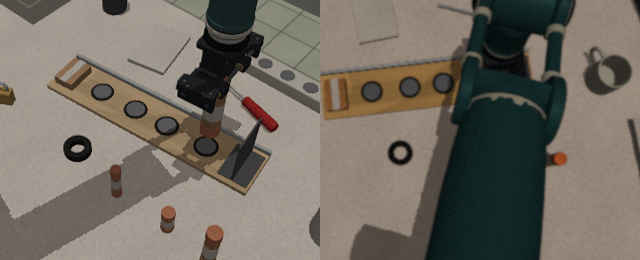

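In the side view crop, fuse_146 hangs upright above the pad nearest the bookend, with its bottom at about (208,130) and the pad at (206,146). I'll lower it, release it, and check.

>>> servo_tool(rows=[0,0,-0.05,0,1,0,0,-0.085,0,1,0,0,-0.1,0,1,0,0,-0.106,0,1,0,0,-0.109,0,1,0,0,-0.109,0,1,0,0,-0.109,0,0,0,0,-0.109,0,-0.4,0,0,-0.109,0,-1,0,0,-0.109,0,-1])

```text
t: 6.98
eef_pos: [0.6346, -0.133, 0.1076]
tool_rot: [180.0, 0.0, 95.8]
ft_force: [-0.6, -0.1, 0.7]
opening: 0.815
gripper_force: 0.0
```

>>> servo_tool(rows=[0,0,0.06,0,-1,0,0,0.16,0,-1,0,0,0.265,0,-1,-0.05,-0.04,0.265,0,-1,-0.15,-0.11,0.265,0,-1,-0.25,-0.19,0.265,0,-1,-0.34,-0.26,0.265,0,-1,-0.401,-0.306,0.265,0,-1,-0.401,-0.306,0.265,0,-1,-0.401,-0.306,0.265,0,-1])

```text
t: 8.22
eef_pos: [0.4344, -0.2859, 0.24]
tool_rot: [179.9, 0.0, 95.8]
ft_force: [0.3, -0.5, 0.1]
opening: 0.995
gripper_force: 0.0
```

```bash
python3 - <<'E'
from h import *
s=snap('side','side3');t=snap('top')
for o in fuses('side',.015,s)+fuses('top',.015,t): print(o[0],o[1][0])
E
```

```text
0.86 (np.float64(13.056716872116993), 146, array([ 0.6268, -0.1262]), array([10.1,  2.9]))
0.86 (np.float64(9.794848433464187), 60, array([ 0.4338, -0.1871]), array([2.9, 6.9]))
0.67 (np.float64(2.6141371012430277), 88, array([ 0.4268, -0.0729]), array([0.2, 2.4]))
0.59 (np.float64(9.00403543696622), 117, array([ 0.4268, -0.2887]), array([3.4, 5.6]))
0.84 (np.float64(2.7695165635608863), 117, array([ 0.4352, -0.2844]), array([2.2, 0.6]))
0.7 (np.float64(2.1920107095315586), 60, array([ 0.4371, -0.1836]), array([ 0.7, -1.5]))
0.56 (np.float64(5.517114105238196), 146, array([ 0.633 , -0.1347]), array([ 4.9, -0.6]))
0.45 (np.float64(4.277061107834879), 88, array([ 0.4282, -0.0669]), array([2.8, 1.5]))
```

View pics/side3.png

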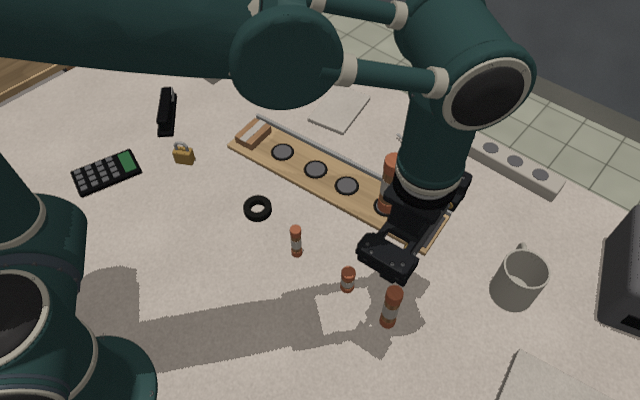

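fuse_146 stands on its pad at about (388,185), within about 2 mm of its middle. fuse_117 is below the gripper at (391,307), so I'll grasp it next.

>>> servo_tool(rows=[0,0,-0.1,0,-1,0,0,-0.2,0,-1,0,0,-0.29,0,-1,0,0,-0.34,0,-1,0,0,-0.356,0,-1,0,0,-0.356,0,-1,0,0,-0.356,0,0,0,0,-0.356,0,1,0,0,-0.356,0,1,0,0,-0.356,0,1,0,0,-0.356,0,1,0,0,-0.356,0,1])

```text
t: 9.93
eef_pos: [0.4339, -0.286, 0.0617]
tool_rot: [-180.0, -0.0, 95.8]
ft_force: [0.1, 0.7, -0.0]
opening: 0.342
gripper_force: 0.0
```

>>> servo_tool(rows=[0,0,0,0,1,0,0,0,0,1])

```text
t: 10.18
eef_pos: [0.4338, -0.286, 0.0617]
tool_rot: [-180.0, -0.0, 95.8]
ft_force: [-0.7, -0.4, 0.7]
opening: 0.324
gripper_force: 30.0
```

>>> servo_tool(rows=[0,0,0.05,0,1,0,0,0.14,0,1,0,0.03,0.22,0,1,0,0.1,0.24,0,1,0.01,0.19,0.24,0,1,0.03,0.28,0.24,0,1,0.07,0.37,0.24,0,1,0.14,0.44,0.24,0,1,0.23,0.49,0.24,0,1,0.31,0.501,0.24,0,1,0.36,0.501,0.24,0,1,0.379,0.501,0.24,0,1])

```text
t: 11.68
eef_pos: [0.6241, -0.0351, 0.1808]
tool_rot: [-179.9, -0.0, 95.9]
ft_force: [-0.1, 0.1, -1.0]
opening: 0.32
gripper_force: 30.0
```

>>> servo_tool(rows=[0,0,-0.07,0,1,0,0,-0.14,0,1,0,0,-0.185,0,1,0,0,-0.2,0,1,0,0,-0.205,0,1,0,0,-0.209,0,1,0,0,-0.209,0,1,0,0,-0.209,0,0.1,0,0,-0.209,0,-0.2,0,0,-0.209,0,-1,0,0,-0.209,0,-1])

```text
t: 13.05
eef_pos: [0.6236, -0.0355, 0.0774]
tool_rot: [180.0, 0.0, 95.8]
ft_force: [-0.6, -0.5, -0.7]
opening: 0.75
gripper_force: 0.0
```

>>> servo_tool(rows=[0,0,0.06,0,-1,0,0,0.16,0,-1,0,0,0.22,0,-1,-0.04,0,0.22,0,-1,-0.13,-0.02,0.22,0,-1,-0.23,-0.04,0.22,0,-1,-0.33,-0.061,0.22,0,-1,-0.388,-0.061,0.22,0,-1,-0.388,-0.061,0.22,0,-1])

```text
t: 14.18
eef_pos: [0.4279, -0.066, 0.1871]
tool_rot: [180.0, 0.0, 95.8]
ft_force: [0.1, 0.3, 0.9]
opening: 1.001
gripper_force: 0.0
```

```bash
python3 - <<'E'
from h import *
s=snap('side','side4');t=snap('top','top4')
for o in fuses('side',.0,s)+fuses('top',.0,t): print(o[0],o[1][0])
a=s['frame'][100:340,180:500];b=t['frame'][90:330,200:520]
cv2.imwrite('pics/c4.png',np.hstack([a,b]))
E
```

```text
0.95 (np.float64(3.2594408021704915), 146, array([ 0.6493, -0.1243]), array([-2.6,  0.6]))
0.89 (np.float64(1.5868540532369035), 117, array([ 0.6371, -0.0264]), array([ 0.5, -1.1]))
0.81 (np.float64(2.3269436267194834), 88, array([ 0.4345, -0.0649]), array([0.3, 2.1]))
0.71 (np.float64(1.6187847014242163), 60, array([ 0.4396, -0.1842]), array([0.9, 0.7]))
0.56 (np.float64(1.3028878990486206), 146, array([ 0.6355, -0.1369]), array([ 1.2, -0.1]))
0.48 (np.float64(2.325420922090821), 117, array([ 0.6267, -0.0402]), array([-1.2, -1.1]))
```

View pics/c4.png

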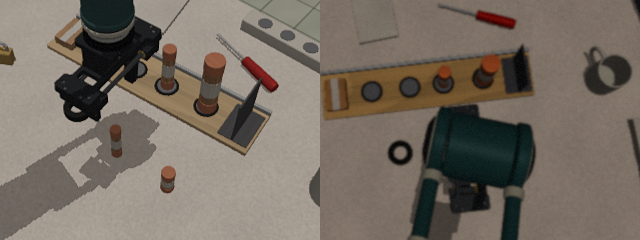

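Fuses 146 and 117 stand on their pads (side crop (208,105) and (168,85)). Next is fuse_88.

>>> servo_tool(rows=[0,0,-0.1,0,-1,0,0,-0.2,0,-1,0,0,-0.27,0,-1,0,0,-0.306,0,-1,0,0,-0.306,0,0,0,0,-0.306,0,0.3,0,0,-0.306,0,1,0,0,-0.306,0,1,0,0,-0.306,0,1,0,0,-0.306,0,1,0,0,-0.306,0,1,0,0,-0.306,0,1])

```text
t: 15.88
eef_pos: [0.4295, -0.066, 0.0343]
tool_rot: [180.0, 0.0, 95.8]
ft_force: [0.4, -0.0, 1.1]
opening: 0.242
gripper_force: 30.0
```

>>> servo_tool(rows=[0,0,0,0,1,0,0,0,0,1])

```text
t: 16.12
eef_pos: [0.4295, -0.066, 0.0343]
tool_rot: [180.0, 0.0, 95.8]
ft_force: [-0.8, -0.8, 2.1]
opening: 0.238
gripper_force: 30.0
```

>>> servo_tool(rows=[0,0,0.05,0,1,0,0,0.12,0,1,0,0.03,0.16,0,1,0,0.09,0.16,0,1,0.02,0.15,0.16,0,1,0.07,0.2,0.16,0,1,0.14,0.226,0.16,0,1,0.22,0.226,0.16,0,1,0.3,0.226,0.16,0,1,0.35,0.226,0.16,0,1,0.369,0.226,0.16,0,1,0.369,0.226,0.16,0,1])

```text
t: 17.62
eef_pos: [0.6134, 0.047, 0.1136]
tool_rot: [-179.9, -0.0, 95.8]
ft_force: [0.1, -0.6, -0.8]
opening: 0.242
gripper_force: 30.0
```

>>> servo_tool(rows=[0,0,-0.05,0,1,0,0,-0.09,0,1,0,0,-0.115,0,1,0,0,-0.125,0,1,0,0,-0.129,0,1,0,0,-0.129,0,1,0,0,-0.129,0,0.3,0,0,-0.129,0,0,0,0,-0.129,0,-0.4,0,0,-0.129,0,-0.4])

```text
t: 18.88
eef_pos: [0.614, 0.047, 0.0499]
tool_rot: [180.0, 0.0, 95.8]
ft_force: [0.8, 0.2, -0.2]
opening: 0.664
gripper_force: 0.0
```

>>> servo_tool(rows=[0,0,0.06,0,-0.4,0,0,0.16,0,-0.4,0,0,0.24,0,-0.4,-0.06,0,0.26,0,-1,-0.16,-0.02,0.26,0,-1,-0.26,-0.08,0.26,0,-1,-0.33,-0.17,0.26,0,-1,-0.352,-0.28,0.26,0,-1,-0.352,-0.38,0.26,0,-1,-0.352,-0.464,0.26,0,-1,-0.352,-0.464,0.26,0,-1,-0.352,-0.464,0.26,0,-1])

```text
t: 20.38
eef_pos: [0.4376, -0.1846, 0.1795]
tool_rot: [-180.0, -0.0, 95.8]
ft_force: [0.1, -0.7, -0.7]
opening: 0.999
gripper_force: 0.0
```

```bash
python3 - <<'E'
from h import *
s=snap('side','side5');t=snap('top','top5')
for o in fuses('side',.015,s)+fuses('top',.015,t): print(o[0],o[1][0])
a=s['frame'][100:340,180:500];b=t['frame'][90:330,200:520]
cv2.imwrite('pics/c5.png',np.hstack([a,b]))
E
```

```text
0.78 (np.float64(5.899267777907086), 60, array([ 0.4372, -0.1926]), array([3.9, 2. ]))
0.76 (np.float64(3.862787633932319), 88, array([0.6155, 0.0479]), array([-3.6, -0.2]))
0.56 (np.float64(2.5070767165850967), 146, array([ 0.6353, -0.1291]), array([0.7, 1.8]))
0.76 (np.float64(2.9951295355577265), 117, array([ 0.6221, -0.0382]), array([-1.5,  1.4]))
0.65 (np.float64(4.693900213855528), 146, array([ 0.6295, -0.137 ]), array([4.3, 0.4]))
0.45 (np.float64(3.606178005840457), 88, array([ 0.4375, -0.1803]), array([ 3.4, -0.2]))
```

View pics/c5.png

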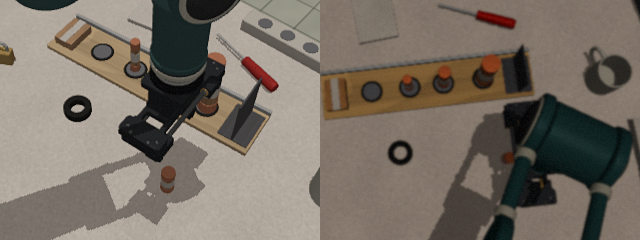

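Three fuses stand in place, and fuse_60 is below the gripper (side crop (167,180)).

>>> servo_tool(rows=[0,0,-0.1,0,-1,0,0,-0.2,0,-1,0,0,-0.28,0,-1,0,0,-0.31,0,-1,0,0,-0.318,0,-0.2,0,0,-0.318,0,0.2,0,0,-0.318,0,1,0,0,-0.318,0,1,0,0,-0.318,0,1,0,0,-0.318,0,1,0,0,-0.318,0,1,0,0,-0.318,0,1])

```text
t: 22.08
eef_pos: [0.4381, -0.185, 0.0208]
tool_rot: [180.0, 0.0, 95.8]
ft_force: [-0.1, 0.7, 1.7]
opening: 0.298
gripper_force: 30.0
```

>>> servo_tool(rows=[0,0,0.05,0,1,0,0,0.14,0,1,0,0.04,0.2,0,1,0,0.13,0.2,0,1,0,0.23,0.2,0,1,0,0.33,0.2,0,1,0.01,0.43,0.2,0,1,0.04,0.53,0.2,0,1,0.1,0.61,0.2,0,1,0.18,0.65,0.2,0,1,0.27,0.65,0.2,0,1,0.31,0.65,0.2,0,1])

```text
t: 23.58
eef_pos: [0.5948, 0.1406, 0.1201]
tool_rot: [180.0, 0.0, 95.9]
ft_force: [0.4, -0.9, 0.8]
opening: 0.295
gripper_force: 30.0
```

>>> servo_tool(rows=[0.02,0,0,0,1,0.02,0,-0.05,0,1,0.02,0,-0.11,0,1,0.02,0,-0.15,0,1,0.02,0,-0.163,0,1,0.02,0,-0.169,0,1,0.02,0,-0.169,0,1,0.02,0,-0.169,0,0.2,0.02,0,-0.169,0,-0.1,0.02,0,-0.169,0,-0.3,0.02,0,-0.169,0,-0.3])

```text
t: 24.95
eef_pos: [0.603, 0.1401, 0.0364]
tool_rot: [180.0, -0.0, 95.8]
ft_force: [0.8, -0.2, 0.7]
opening: 0.653
gripper_force: 0.0
```

>>> servo_tool(rows=[0,0,0.06,0,-0.3,0,0,0.16,0,-0.3,0,0,0.26,0,-0.3,-0.06,0.04,0.36,0,-0.3,-0.16,0.14,0.4,0,-0.3,-0.26,0.24,0.4,0,-0.3,-0.3,0.34,0.4,0,-0.3,-0.3,0.44,0.4,0,-0.3,-0.3,0.54,0.4,0,-0.3,-0.3,0.54,0.4,0,-0.3,-0.3,0.54,0.4,0,-0.3])

```text
t: 26.32
eef_pos: [0.4526, 0.4096, 0.2358]
tool_rot: [-180.0, 0.1, 95.9]
ft_force: [-0.4, 0.9, 0.5]
opening: 0.651
gripper_force: 0.0
```

```bash
python3 - <<'E'
from h import *
s=snap('side','side6');t=snap('top','top6')
for o in fuses('side',.015,s)+fuses('top',.015,t): print(o[0],o[1][0])
a=s['frame'][100:340,180:500];b=t['frame'][90:330,150:470]
cv2.imwrite('pics/c6.png',np.hstack([a,b]))
E
```

```text
0.85 (np.float64(2.295919868779759), 146, array([ 0.6332, -0.1323]), array([-0.1,  2.2]))
0.79 (np.float64(4.070546023238288), 88, array([0.6156, 0.0464]), array([ 2.9, -1.2]))
0.62 (np.float64(4.333730985913332), 117, array([ 0.6254, -0.034 ]), array([2.3, 2. ]))
0.51 (np.float64(4.1725335706467455), 60, array([0.6017, 0.1373]), array([-1.4,  2.8]))
0.72 (np.float64(4.2579308475198445), 117, array([ 0.6235, -0.0382]), array([0.9, 3.3]))
0.72 (np.float64(4.677703059336437), 88, array([0.6002, 0.1369]), array([ 3.8, -0.9]))
0.65 (np.float64(2.4620171808559874), 146, array([ 0.6325, -0.1372]), array([0.9, 1.6]))
0.49 (np.float64(2.958104811166743), 88, array([0.613 , 0.0468]), array([1.6, 1.3]))
```

View pics/c6.png

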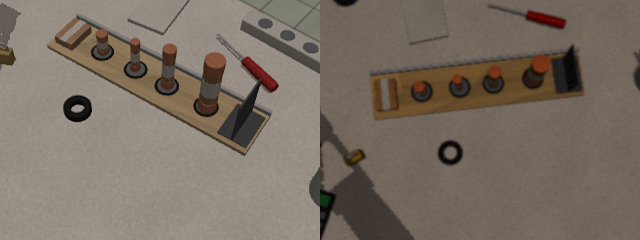

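All four fuses stand upright and centred on their pads in the right order: side crop (210,85), (168,70), (135,57) and (102,45), counting from the bookend.

```bash
python3 -c "
from workcell import ctrl
print(ctrl.sign_off())"
```

```text
the job is handed in; nothing more can be done
None
```

I set the four fuses upright on their pads in order, 146, 117, 88 and 60 mm from the bookend, each within about 5 mm of its pad's centre in the last pictures, and handed the job in at about 26 s; the verdict was not shown.

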